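Switch on the microscope lamp with the stylus

ROBOT

A 6-joint arm with a two-finger parallel gripper is mounted at the origin on the work surface. World frame = base frame: x ahead of the robot, y to its left, z up, the work surface at z = 0. Lengths are in m, angles in rad, forces in N, time in s.
With the tool pointing down it reaches from about 0.35 to 0.975 m from the base axis. Payload 7.1 kg.
Tool frame: the origin (TCP) lies at the very end of the fingers, on their centre line; the grasp point (between the pads) lies 19 mm behind it; z points along the fingers, y is the direction in which the jaws open and shut (so a half turn about z gives the same grasp; the last joint's range is limited). The gripper opens to 88 mm and grips with 3 to 60 N. Pads are 20 mm wide; open, the fingers measure 115 mm over their backs; the gripper's body (75 mm by 178 mm) begins 61 mm behind the grasp point.
Start: joints at [1.138, 0.423, 1.63, -0, 1.089, -0.019], TCP at [0.251, 0.572, 0.223] pointing down, gripper open.
Joint ranges: [-3, 3], [-0.9, 2.11], [0.09, 2.58], [-1.31, 4.45], [0.11, 2.69], [-2.54, 2.54]. Speed limits (rad/s): [2.39, 2.39, 3.01, 3.14, 3.14, 3.14].

INTERFACE

Orientations are given as a rotation vector (axis times angle).
In Python, from bench import * gives the robot as it stands.
- The arm moves only by the tool move_arm, never from a script. Its argument "rows" is a list of rows, each a list of 7 numbers: the closure in counts, from 0 (fully open) to 255 (shut), then the shift along the tool's x, y, z in mm, then the turn, a rotation vector about the tool's x, y, z in rad. In form: [[gripper, dx, dy, dz, wx, wy, wz], ...]. A call has 1 to 5 rows; each row shifts and turns the pose as measured when the row begins, along the tool's axes as they then stand; what a row does not reach is not made up. A row lasts 1/12 s, in which the tool goes at most 41.7 mm and 7.16 degrees, less where a joint would pass 70% of its speed; a pose out of reach is approached as far as the arm can. A call is refused whole if a number of a shift passes 41.7 or a number of a turn 0.125, either way. A call with a gripper value outside its range is refused whole. The fingers move at their own pace and stop on an object; the grip force is fixed at half the most. Time passes only in rows, so rows that do not move let the fingers close. It gives the time, the measured TCP pose, the force and the opening at its end, in the units of the state.
- state(): the state, without advancing time (a new reading comes with each control period).
- get_image(name): name is "side" or "top"; returns (picture, depth): 480x640x3 uint8, red, green, blue; 480x640 float32, m along the optical axis (not along the pixel's ray), 0 where there is no reading.
- camera_model(name): a dict with "fx", "fy", "cx", "cy" (pixels), "R" (3x3) and "t" (3): a world point X has camera coordinates R X + t. Camera axes: x right, y down, z forward; pixel columns grow to the right and rows downward; lengths in m; the calibration is good to about 2 mm. A picture is of the moment at which its call begins. camera_model takes no time and is no camera call.
- finish_job(): hands the job in, once; it reports no verdict.
The state is a dict: "clock": time; "q": joint angles; "joint_velocities": joint speeds; "joint_torque": joint torques, N m; "tcp_pos": TCP position; "tool_rot": TCP orientation; "wrist_force": force on the tool from outside, world axes, zero at the start; "torque": the same for the moment, N m; "width": opening from 0.0 (shut) to 1.0 (fully open).
Only numpy, scipy, OpenCV 4.12 (cv2) and the standard library are available. Lean on these libraries where they do the work, as an engineer would, in place of code of your own. Each camera call takes 0.05 s, during which the arm holds its last target.

TASK

Switch on the microscope lamp: take the orange-handled stylus out of its stand and, with its metal tip, push down the raised end (the end with the white bar) of the green rocker until that rocker has tipped fully over. Leave the blue and yellow rockers as they are, then hang the stylus back upright in its stand by its collar and let go.

Things in the scene. Friction and masses are not known exactly. Their poses are not given: they have to be found in the camera images.
- stylus: Loose stylus, 136 mm long, about 60 g, hanging upright, tip down, in the stand's hole. Origin at the very tip, z up along its axis. From the tip up: steel shaft 12 mm in diameter to 75 mm (tapered to 6 mm over the last 6 mm), orange collar disc 52 mm in diameter from 75 to 81 mm, orange round handle 16 mm in diameter from 81 to 136 mm, to be gripped from above.
- stand_hole (a point): Centre of the round hole, 30 mm in diameter, at the upper face of the white top plate (90 x 90 x 8 mm, upper face 95 mm above the bench) of the fixed blue stand (base 100 x 100 mm). z is up. The stylus hangs here, its collar flat on the plate and its tip 75 mm below this point; below the plate the shaft hangs free.
- green_press (a point): Point to press: on top of the green rocker's half with the white bar (the far half, seen from the robot), 16 mm from its pivot, mid-width; it moves with the rocker. Off, it is 63 mm above the bench on a face sloping up 23 degrees away from the robot; fully on, 6 mm lower and level. Faces are 28 mm wide and 27 mm long either side of the pivot.
- green_rocker (a joint): Angle of the green rocker (rad): about 0 off, 0.40 fully on (stop). Grows as the half with the white bar is pushed down; takes 2 to 3 N at green_press and stays where it is left. Three rockers in black frames stand side by side 42 mm apart, in any order, on a fixed white box 116 x 156 mm, 45 mm high.
- blue_rocker (a joint): Angle of the blue rocker (rad), a bystander in the same row: starts on, about 0.38 to 0.40.
- yellow_rocker (a joint): Angle of the yellow rocker (rad), a bystander in the same row: starts off, about 0 to 0.02.
Mind the look-alikes: they are no part of the job. What is shaped like the stylus but purple is not meant.

How it is judged:
On the way, in this order (a step that is already met when the one before it is completed fails the run):
1. the stylus is held in the gripper, out of the stand, with the green rocker still off (contact force between the fingers and stylus above 1 N and height (world z) of stylus above 0.096 m and value of joint green_rocker below 0.1 rad), for 0.1 s.
2. the green rocker is fully over, pushed by the tip of the held stylus (tip within 22 mm of green_press) (contact force between the fingers and stylus above 1 N and value of joint green_rocker above 0.33 rad and distance between stylus and green_press below 0.022 m), for 0.04 s.
At the end, for the whole second after the job is handed in: The green rocker is on (over 0.33 rad), the blue one still on (over 0.3), the yellow one still off (under 0.1); the stylus hangs at rest in the stand's hole, released, tip within 14 mm sideways of the hole's axis and 68 to 82 mm below the plate's upper face, upright within 10 degrees (value of joint green_rocker above 0.33 rad and value of joint blue_rocker above 0.3 rad and value of joint yellow_rocker below 0.1 rad and horizontal distance between stylus and stand_hole below 0.014 m and z of stylus in the frame of stand_hole between -0.082 and -0.068 m and angle between stylus's own z axis and vertical below 0.17 rad and linear speed of stylus below 0.02 m/s); the robot touches nothing.
It fails at once if the blue rocker is pushed over (value of joint blue_rocker below 0.25 rad).
It fails at once if the yellow rocker is pushed over (value of joint yellow_rocker above 0.15 rad).
It also fails if it takes over 51 s, if anything falls off the work surface, if the arm or the gripper's body presses on something with over 40 N, if the wrist force passes 120 N, or if a joint passes its speed limit or range.

## Working session

There is one attempt and no reset: what is moved stays moved. The work goes in short steps, Python scripts to look and compute and a tool call to move; the robot and the scene stay as the last step left them, time stands still between calls to the robot, and variables do not carry over. Pictures are saved under pics/ and viewed, and the job is handed in when it is done.

Besides the shell and the picture viewer there is one more tool, called after "Call:" by a JSON object that holds its "op" and its "data", one argument or row to a line. move_arm: Moves the arm, as the interface text tells. Its arguments: {"type":"object","properties":{"rows":{"type":"array"}},"required":["rows"]}

```bash
mkdir -p pics
python3 - <<'E'
from bench import *
import cv2,numpy as np
for n in("side","top"):
    im,d=get_image(n); cv2.imwrite(f"pics/{n}0.png",im[:,:,::-1]); np.savez(f"{n}0.npz",im=im,d=d)
    c=camera_model(n); print(n,c)
print(state())
E
```

```text
side {'fx': 536.6223836381198, 'fy': 536.6223836381198, 'cx': 321.0090337580685, 'cy': 237.23330215371803, 'R': array([[-0.97316204, -0.22922506, -0.02028573],
       [-0.14785473,  0.69038039, -0.70817646],
       [ 0.17633666, -0.68617111, -0.70574399]]), 't': array([0.5589037 , 0.14901883, 0.93305807])}
top {'fx': 612.8063450667253, 'fy': 612.8063450667253, 'cx': 305.6832900068494, 'cy': 247.80708321723034, 'R': array([[ 0.02154918, -0.9997313 , -0.00854113],
       [-0.99193422, -0.0203122 , -0.12511558],
       [ 0.12490847,  0.01116838, -0.99210541]]), 't': array([0.01806922, 0.57213246, 0.96720266])}
{'clock': 0.1, 'q': array([ 1.13800013e+00,  4.23795382e-01,  1.63062804e+00, -1.22344282e-05,
        1.08861004e+00, -1.90362001e-02]), 'joint_velocities': array([ 0.00040719, -0.00196524, -0.00232791,  0.00146852, -0.00163183,
       -0.00034281]), 'joint_torque': array([ 1.20834848e-03, -5.45620286e+01, -2.74326253e+01,  6.47119945e-02,
        1.87878089e-02, -3.94817107e-05]), 'tcp_pos': array([0.25106588, 0.57178634, 0.22195442]), 'tool_rot': array([-6.45233469e-01, -3.07429860e+00,  2.20929513e-03]), 'wrist_force': array([ 0.5998057 , -0.56314819,  0.37161958]), 'torque': array([ 0.03509363, -0.03482783,  0.00525667]), 'width': 1.0006028022979534}
```

View pics/side0.png

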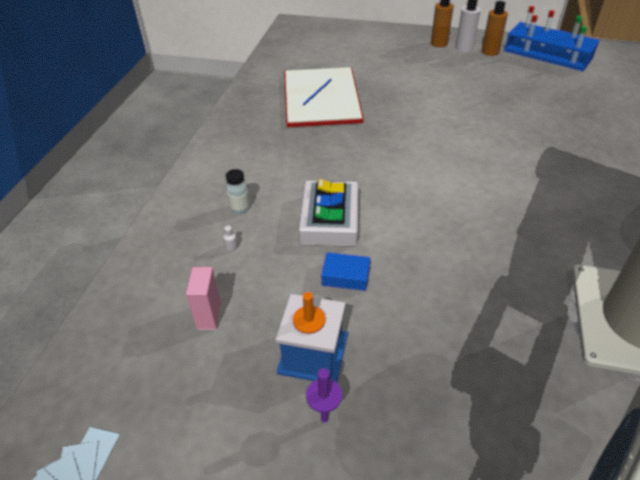

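View pics/top0.png

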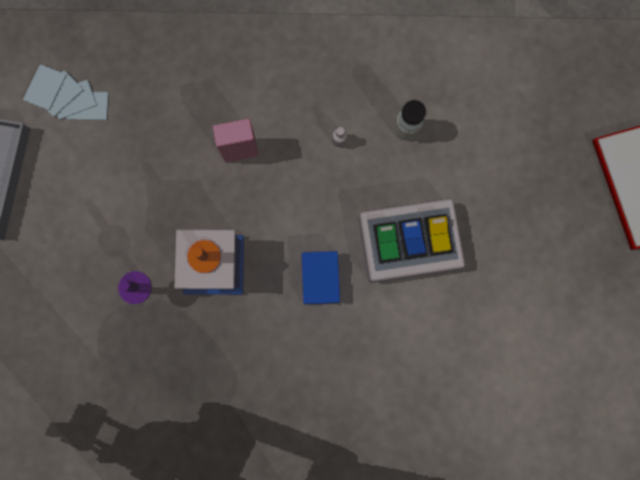

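The side view shows the orange collar at about (309,320), the purple look-alike at (323,397) and the green rocker at (329,214). The top view shows the collar at (205,256), purple at (134,287) and the green rocker at (388,242), with the white bars on its far side. Next I'll measure these.

```bash
cat > h.py <<'E'
import cv2,numpy as np
from bench import *
def ray(n,u,v,z):
    c=camera_model(n); R=c["R"];C=-R.T@c["t"]
    d=R.T@np.array([(u-c["cx"])/c["fx"],(v-c["cy"])/c["fy"],1.])
    return C+d*(z-C[2])/d[2]
def proj(n,X):
    c=camera_model(n); p=c["R"]@np.array(X)+c["t"]
    return c["fx"]*p[0]/p[2]+c["cx"], c["fy"]*p[1]/p[2]+c["cy"]
def tri(a,b):
    A=[];B=[]
    for n,(u,v) in (("side",a),("top",b)):
        c=camera_model(n);R=c["R"];C=-R.T@c["t"]
        d=R.T@np.array([(u-c["cx"])/c["fx"],(v-c["cy"])/c["fy"],1.]);d/=np.linalg.norm(d)
        P=np.eye(3)-np.outer(d,d);A.append(P);B.append(P@C)
    return np.linalg.lstsq(np.vstack(A),np.hstack(B),rcond=None)[0]
H={"orange":(5,18),"green":(45,75),"yellow":(22,34),"blue":(105,120),"purple":(130,150)}
def blobs(im,col,s=130,v=50):
    h=cv2.cvtColor(im,cv2.COLOR_RGB2HSV);a,b=H[col]
    m=cv2.inRange(h,(a,s,v),(b,255,255))
    n,l,st,ce=cv2.connectedComponentsWithStats(m)
    return [(st[i],ce[i],l==i) for i in range(1,n) if st[i][4]>40]
E
python3 - <<'E'
from h import *
for n in("side","top"):
    z=np.load(n+"0.npz");im,d=z["im"],z["d"];c=camera_model(n)
    for col in H:
        for st,ce,m in blobs(im,col):
            v,u=np.nonzero(m&(d>0));dd=d[v,u]
            P=np.c_[(u-c["cx"])/c["fx"]*dd,(v-c["cy"])/c["fy"]*dd,dd]
            W=(P-c["t"])@c["R"]
            print(n,col,st,ce.round(1),np.percentile(W,[2,50,98],axis=0).round(3).tolist())
    g=im.copy()
# crops
t=np.load("top0.npz")["im"];s=np.load("side0.npz")["im"]
a=cv2.resize(t[190:290,350:470],None,fx=3.3,fy=3.3,interpolation=2);b=cv2.resize(t[215:310,100:250],None,fx=2.6,fy=2.6,interpolation=2)
c_=cv2.resize(s[170:255,290:370],None,fx=3.5,fy=3.5,interpolation=2);d_=cv2.resize(s[280:430,260:370],None,fx=2,fy=2,interpolation=2)
o=np.zeros((600,800,3),np.uint8)
for k,(x,y) in zip((a,b,c_,d_),((0,0),(405,0),(0,335),(405,298))):
    k=k[:600-y,:800-x];o[y:y+k.shape[0],x:x+k.shape[1]]=k
cv2.imwrite("pics/crop.png",o[:,:,::-1])
E
```

```text
side orange [432   3  21  44 652] [441.4  24.8] [[0.406, -1.01, 0.008], [0.428, -0.989, 0.071], [0.451, -0.978, 0.124]]
side orange [482  11  25  44 694] [493.8  32.8] [[0.25, -0.983, 0.009], [0.273, -0.962, 0.071], [0.295, -0.953, 0.124]]
side orange [293 292  32  41 821] [308.5 315.8] [[0.526, 0.168, 0.099], [0.545, 0.193, 0.103], [0.57, 0.211, 0.158]]
side green [314 207  30  14 313] [330.2 213.8] [[0.554, -0.126, 0.05], [0.578, -0.098, 0.058], [0.606, -0.082, 0.066]]
side yellow [317 180  28  13 254] [331.1 187. ] [[0.569, -0.198, 0.048], [0.595, -0.179, 0.059], [0.622, -0.165, 0.067]]
side blue [    0     0   145   200 17354] [56.6 71.5] [[2.094, -1.916, -0.639], [2.105, -1.224, -0.4], [2.116, -0.76, -0.075]]
side blue [ 505   22   94   49 2490] [551.2  45.8] [[-0.01, -1.06, 0.005], [0.098, -0.985, 0.044], [0.22, -0.913, 0.062]]
side blue [315 193  29  14 293] [330.9 199.5] [[0.562, -0.164, 0.049], [0.586, -0.14, 0.059], [0.613, -0.124, 0.069]]
side blue [ 322  253   48   37 1499] [345.4 270.9] [[0.484, -0.021, 0.007], [0.524, 0.02, 0.032], [0.564, 0.039, 0.035]]
side blue [ 277
[... 351 characters left out ...]
een [377 224  22  36 533] [387.8 243.8] [[0.555, -0.117, 0.049], [0.578, -0.102, 0.057], [0.604, -0.085, 0.065]]
top yellow [428 216  24  37 641] [439.2 235.1] [[0.569, -0.201, 0.046], [0.594, -0.184, 0.057], [0.622, -0.168, 0.067]]
top blue [402 220  24  36 562] [413.6 239. ] [[0.563, -0.158, 0.048], [0.587, -0.143, 0.058], [0.614, -0.126, 0.068]]
top blue [ 302  251   38   53 1852] [320.3 277.4] [[0.484, -0.024, 0.027], [0.524, 0.005, 0.031], [0.564, 0.034, 0.035]]
top blue [201 287  41   7 129] [222.4 291.4] [[0.496, 0.137, 0.008], [0.499, 0.17, 0.011], [0.503, 0.2, 0.014]]
top purple [119 272  31  31 689] [134.3 287.3] [[0.477, 0.273, 0.077], [0.497, 0.292, 0.081], [0.521, 0.315, 0.137]]
```

View pics/crop.png

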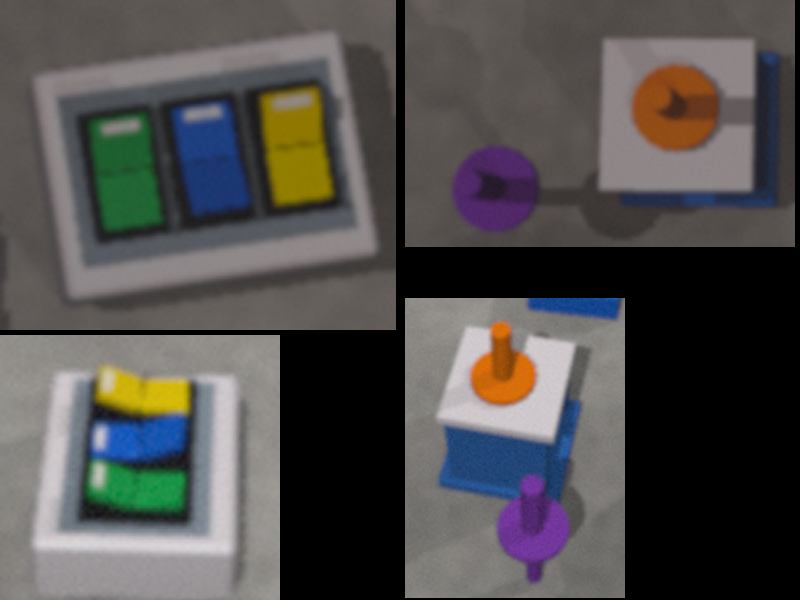

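```bash
cat >> h.py <<'E'
def world(n,d,m):
    c=camera_model(n);v,u=np.nonzero(m&(d>0));dd=d[v,u]
    P=np.c_[(u-c["cx"])/c["fx"]*dd,(v-c["cy"])/c["fy"]*dd,dd]
    return (P-c["t"])@c["R"]
E
python3 - <<'E'
from h import *
for n in("side","top"):
    z=np.load(n+"0.npz");im,d=z["im"],z["d"]
    for col,lo in (("orange",.09),("purple",.07)):
        st,ce,m=[b for b in blobs(im,col) if (abs(world(n,d,b[2])[:,1].mean())<.4)][0]
        W=world(n,d,m); h=W[W[:,2]>W[:,2].max()-.006]; k=W[(W[:,2]<lo+.02)&(W[:,2]>lo-.01)]
        (cx,cy),r=cv2.minEnclosingCircle(k[:,:2].astype(np.float32)); print(n,col,"collar",cx,cy,r,np.median(k[:,2]),"handle",h.mean(0),len(h))
    for col in("green","blue","yellow"):
        st,ce,m=max((b for b in blobs(im,col) if abs(world(n,d,b[2])[:,:2].mean(0)-[.587,-.14]).max()<.06),key=lambda b:b[0][4])
        W=world(n,d,m)
        q=np.array([ray(n,u,v,.058) for v,u in zip(*np.nonzero(m))])[:,:2]
        print(n,col,cv2.minAreaRect((q*1000).astype(np.float32)))
    h=cv2.cvtColor(im,cv2.COLOR_RGB2HSV); wm=(h[:,:,1]<40)&(h[:,:,2]>(95))
    c=camera_model(n);vv,uu=np.mgrid[0:480,0:640]
    W=(np.stack([(uu-c["cx"])/c["fx"]*d,(vv-c["cy"])/c["fy"]*d,d],-1)-c["t"])@c["R"]
    for name,ctr,zc in (("plate",(.547,.187),.095),("box",(.587,-.14),.045)):
        m=(abs(W[...,0]-ctr[0])<.12)&(abs(W[...,1]-ctr[1])<.12)&(abs(W[...,2]-zc)<.007)
        nn,l,s,_=cv2.connectedComponentsWithStats(m.astype(np.uint8)); k=1+s[1:,4].argmax()
        print(n,name,s[k],cv2.minAreaRect((W[l==k][:,:2]*1000).astype(np.float32)),np.median(W[l==k][:,2]))
E
```

```text
side orange collar 0.5477882623672485 0.187940776348114 0.026051076129078865 0.10190876900282211 handle [0.54687457 0.18795034 0.15668737] 80
side purple collar 0.49916014075279236 0.2973129153251648 0.02586422488093376 0.08184617635792647 handle [0.49817391 0.29708998 0.1365046 ] 106
side green ((581.6962280273438, -99.66512298583984), (56.95478439331055, 37.93508529663086), 6.244133472442627)
side blue ((589.5484619140625, -141.69102478027344), (56.812198638916016, 40.3385009765625), 11.943988800048828)
side yellow ((596.2196655273438, -184.22091674804688), (56.7616081237793, 39.355281829833984), 11.516757011413574)
side plate [ 276  294   70   59 2423] ((543.7069702148438, 185.9825439453125), (90.8466796875, 93.36447143554688), 0.6345718502998352) 0.09604699676201814
side box [ 299  181   60   54 1700] ((587.6595458984375, -138.6690673828125), (116.07478332519531, 159.78518676757812), 9.692231178283691) 0.04598027793210656
top orange collar 0.5474993586540222 0.18534031510353088 0.025322461500763893 0.10045364690636747 handle [0.54844985 0.1859639  0.15594848] 66
top purple collar 0.49932244420051575 0.2946959137916565 0.025115899741649628 0.0802366402621888 handle [0.49905716 0.2942657  0.13522188] 87
top green ((581.3925170898438, -100.90260314941406), (54.92108154296875, 29.38320541381836), 8.633749961853027)
top blue ((589.327880859375, -142.08856201171875), (54.47005844116211, 30.273164749145508), 11.0919828414917)
top yellow ((595.6559448242188, -183.4258575439453), (57.73065185546875, 31.670284271240234), 7.9103193283081055)
top plate [ 174  230   61   58 3133] ((544.8218994140625, 185.42893981933594), (88.87548828125, 91.08673858642578), 1.1522215604782104) 0.09483749000160532
top box [ 359  198  106   83 4306] ((589.4696044921875, -141.93348693847656), (116.22258758544922, 156.77957153320312), 9.743403434753418) 0.04469523263245116
```

```bash
cat >> h.py <<'E'
from scipy.spatial.transform import Rotation as Ro
def go(x,y,z):
    s=state();R=Ro.from_rotvec(s["tool_rot"]).as_matrix()
    d=R.T@(np.array([x,y,z])-s["tcp_pos"])*1000
    zt=R.T@np.array([0,0,-1.]); t=np.cross([0,0,1],zt)
    print("clk",s["clock"],"tcp",s["tcp_pos"].round(4),"d_tool",d.round(1),"rows",(np.linalg.norm(d)/40).round(2),"tilt",t.round(4),"F",s["wrist_force"].round(2),"w",round(s["width"],3),"x",R[:,0].round(3),"q6",s["q"][5].round(2))
E
python3 - <<'E'
from h import *
print(ray("top",387.9,242.4,.057))
go(.5476,.1867,.22)
E
```

```text
[ 0.58041266 -0.1016889   0.057     ]
clk 0.1 tcp [0.2511 0.5718 0.222 ] d_tool [-426.3 -233.4    2.3] rows 12.15 tilt [-0.0014 -0.      0.    ] F [ 0.6  -0.56  0.37] w 1.001 x [-0.916  0.402  0.   ] q6 -0.02
```

Call:
{"op": "move_arm", "data": {
  "rows": [
    [0, -28, -15.5, 0, 0, 0, 0],
    [0, -28, -15.5, 0, 0, 0, 0],
    [0, -28, -15.5, 0, 0, 0, 0],
    [0, -28, -15.5, 0, 0, 0, 0],
    [0, -28, -15.5, 0, 0, 0, 0]
  ]
}}

```text
clock: 0.52
tcp_pos: [0.347, 0.4443, 0.2196]
tool_rot: [-0.631, -3.075, 0.004]
wrist_force: [0.6, 0.2, -0.2]
width: 0.999
```

Call:
{"op": "move_arm", "data": {
  "rows": [
    [0, -28, -15.5, 0, 0, 0, 0],
    [0, -28, -15.5, 0, 0, 0, 0],
    [0, -28, -15.5, 0, 0, 0, 0],
    [0, -28, -15.5, 0, 0, 0, 0],
    [0, -28, -15.5, 0, 0, 0, 0]
  ]
}}

```text
clock: 0.93
tcp_pos: [0.4477, 0.3103, 0.2182]
tool_rot: [-0.628, -3.074, 0.008]
wrist_force: [0.2, 0.2, -0.3]
width: 1.002
```

```bash
python3 -c "
from h import *
go(.5476,.1867,.22)"
```

```text
clk 0.9333 tcp [0.4477 0.3103 0.2182] d_tool [-140.4  -74.5   -1.8] rows 3.97 tilt [-0.0056 -0.0032  0.    ] F [ 0.15  0.21 -0.26] w 1.002 x [-0.92   0.392  0.003] q6 -0.58
```

Call:
{"op": "move_arm", "data": {
  "rows": [
    [0, -28, -15, 0, -0.003, -0.002, 0],
    [0, -28, -15, 0, -0.003, -0.001, 0],
    [0, -28, -15, 0, 0, 0, 0],
    [0, -28, -15, 0, 0, 0, 0],
    [0, -25, -13, 0, 0, 0, 0]
  ]
}}

```text
clock: 1.35
tcp_pos: [0.548, 0.1813, 0.2169]
tool_rot: [-0.629, -3.076, 0.002]
wrist_force: [0.1, -0.1, -0.4]
width: 1.0
```

Call:
{"op": "move_arm", "data": {
  "rows": [
    [0, 0, 0, 0, 0, 0, 0],
    [0, 0, 0, 0, 0, 0, 0]
  ]
}}

```text
clock: 1.52
tcp_pos: [0.5508, 0.1767, 0.2162]
tool_rot: [-0.639, -3.074, 0.003]
wrist_force: [-0.2, -0.1, -0.6]
width: 1.003
```

```bash
python3 -c "
from h import *
go(.5476,.1867,.112)"
```

```text
clk 1.5167 tcp [0.5508 0.1767 0.2162] d_tool [  6.8   8.1 104.2] rows 2.62 tilt [-0.0023 -0.0014  0.    ] F [-0.21 -0.14 -0.62] w 1.003 x [-0.917  0.398  0.001] q6 -0.87
```

Call:
{"op": "move_arm", "data": {
  "rows": [
    [0, 6.8, 8.1, 0, -0.002, -0.001, 0],
    [0, 0, 0, 0, 0, 0, 0],
    [0, 0, 0, 25, 0, 0, 0],
    [0, 0, 0, 10, 0, 0, 0],
    [0, 0, 0, 0, 0, 0, 0]
  ]
}}

```text
clock: 1.93
tcp_pos: [0.545, 0.192, 0.1807]
tool_rot: [-0.633, -3.077, -0.002]
wrist_force: [-0.3, 0.2, -0.0]
width: 1.001
```

```bash
python3 -c "
from h import *
go(.5476,.1867,.112)"
```

```text
clk 1.9333 tcp [0.545  0.192  0.1807] d_tool [-4.6 -3.9 68.7] rows 1.72 tilt [ 0.0009 -0.0006  0.    ] F [-0.26  0.17 -0.  ] w 1.001 x [-0.919  0.395  0.001] q6 -0.85
```

Call:
{"op": "move_arm", "data": {
  "rows": [
    [0, -3, -2.5, 0, 0, 0, 0],
    [0, 0, 0, 0, 0, 0, 0],
    [0, 0, 0, 0, 0, 0, 0]
  ]
}}

```text
clock: 2.18
tcp_pos: [0.5456, 0.1903, 0.1812]
tool_rot: [-0.627, -3.077, -0.001]
wrist_force: [0.3, 0.4, 0.3]
width: 0.998
```

```bash
python3 -c "
from h import *
go(.5476,.1867,.112)"
```

```text
clk 2.1833 tcp [0.5456 0.1903 0.1812] d_tool [-3.4 -2.5 69.2] rows 1.73 tilt [ 0.0001 -0.0018  0.    ] F [0.26 0.37 0.26] w 0.998 x [-0.92   0.392  0.002] q6 -0.86
```

Call:
{"op": "move_arm", "data": {
  "rows": [
    [0, -3, -2.2, 10, 0, -0.001, 0],
    [0, 0, 0, 10, 0, 0, 0],
    [0, 0, 0, 10, 0, 0, 0],
    [0, 0, 0, 5, 0, 0, 0],
    [0, 0, 0, 0, 0, 0, 0]
  ]
}}

```text
clock: 2.6
tcp_pos: [0.5489, 0.1869, 0.1446]
tool_rot: [0.628, 3.076, 0.003]
wrist_force: [-1.0, -0.2, 0.6]
width: 1.0
```

```bash
python3 -c "
from h import *
go(.5476,.1867,.112)"
```

```text
clk 2.6 tcp [0.5489 0.1869 0.1446] d_tool [ 1.2 -0.8 32.6] rows 0.81 tilt [ 0.0024  0.0021 -0.    ] F [-1.   -0.22  0.64] w 1.0 x [-0.92   0.392 -0.002] q6 -0.86
```

Call:
{"op": "move_arm", "data": {
  "rows": [
    [0, 0.5, -0.5, 12, 0.002, 0.002, 0],
    [0, 0, 0, 10, 0, 0, 0],
    [0, 0, 0, 8, 0, 0, 0],
    [0, 0, 0, 0, 0, 0, 0],
    [0, 0, 0, 0, 0, 0, 0]
  ]
}}

```text
clock: 3.02
tcp_pos: [0.5475, 0.1862, 0.1099]
tool_rot: [-0.629, -3.076, 0.002]
wrist_force: [0.4, 0.3, -0.9]
width: 0.999
```

```bash
python3 -c "
from h import *
go(.5476,.1867,.112)"
```

```text
clk 3.0167 tcp [0.5475 0.1862 0.1099] d_tool [ 0.1  0.5 -2.1] rows 0.05 tilt [-0.0014 -0.002   0.    ] F [ 0.38  0.29 -0.93] w 0.999 x [-0.92   0.392  0.002] q6 -0.86
```

Call:
{"op": "move_arm", "data": {
  "rows": [
    [255, 0, 0, -2, -0.001, -0.002, 0],
    [255, 0, 0, 0, 0, 0, 0],
    [255, 0, 0, 0, 0, 0, 0],
    [255, 0, 0, 0, 0, 0, 0],
    [255, 0, 0, 0, 0, 0, 0]
  ]
}}

```text
clock: 3.43
tcp_pos: [0.5482, 0.1865, 0.113]
tool_rot: [0.629, 3.076, 0.001]
wrist_force: [0.4, -0.4, 0.4]
width: 0.66
```

Call:
{"op": "move_arm", "data": {
  "rows": [
    [255, 0, 0, 0, 0, 0, 0],
    [255, 0, 0, 0, 0, 0, 0],
    [255, 0, 0, 0, 0, 0, 0],
    [255, 0, 0, 0, 0, 0, 0],
    [255, 0, 0, 0, 0, 0, 0]
  ]
}}

```text
clock: 3.85
tcp_pos: [0.5488, 0.1867, 0.114]
tool_rot: [0.628, 3.075, 0.002]
wrist_force: [-0.2, 0.1, -0.4]
width: 0.279
```

```bash
python3 -c "
from h import *
go(.5476,.1867,.112)"
```

```text
clk 3.85 tcp [0.5488 0.1867 0.114 ] d_tool [ 1.1 -0.4  2. ] rows 0.06 tilt [ 0.0019  0.0028 -0.    ] F [-0.21  0.06 -0.38] w 0.279 x [-0.92   0.392 -0.003] q6 -0.86
```

Call:
{"op": "move_arm", "data": {
  "rows": [
    [255, 0.5, 0, 1, 0.001, 0.002, 0],
    [255, 0, 0, 0, 0, 0, 0],
    [255, 0, 0, 0, 0, 0, 0],
    [255, 0, 0, 0, 0, 0, 0]
  ]
}}

```text
clock: 4.18
tcp_pos: [0.5483, 0.1869, 0.1129]
tool_rot: [0.629, 3.077, 0.001]
wrist_force: [-0.5, 0.3, 0.7]
width: 0.177
```

```bash
python3 -c "
from h import *
go(.5476,.1867,.112)"
```

```text
clk 4.1833 tcp [0.5483 0.1869 0.1129] d_tool [ 0.5 -0.5  0.9] rows 0.03 tilt [ 0.0008  0.0006 -0.    ] F [-0.51  0.31  0.72] w 0.177 x [-0.92   0.392 -0.001] q6 -0.86
```

Call:
{"op": "move_arm", "data": {
  "rows": [
    [255, 0, 0, 0, 0, 0, 0],
    [255, 0, 0, 0, 0, 0, 0],
    [255, 0, 0, -10, 0, 0, 0],
    [255, 0, 0, -15, 0, 0, 0],
    [255, 0, 0, -15, 0, 0, 0]
  ]
}}

```text
clock: 4.6
tcp_pos: [0.5456, 0.1861, 0.1515]
tool_rot: [-0.628, -3.072, 0.005]
wrist_force: [0.8, 0.7, -0.7]
width: 0.175
```

Call:
{"op": "move_arm", "data": {
  "rows": [
    [255, 0, 0, -20, 0, 0, 0],
    [255, 0, 0, -20, 0, 0, 0],
    [255, 0, 0, -15, 0, 0, 0],
    [255, 0, 0, -5, 0, 0, 0],
    [255, 0, 0, 0, 0, 0, 0]
  ]
}}

```text
clock: 5.02
tcp_pos: [0.5469, 0.1865, 0.2196]
tool_rot: [-0.628, -3.076, 0.001]
wrist_force: [0.1, 0.4, -0.5]
width: 0.176
```

Run:
```python
from h import *
go(.5978,-.0978,.21)
for n in("side","top"):
    im,d=get_image(n); np.savez(f"{n}1.npz",im=im,d=d); cv2.imwrite(f"pics/{n}1.png",im[:,:,::-1])
s=cv2.imread("pics/side1.png");t=cv2.imread("pics/top1.png")
cv2.imwrite("pics/c1.png",np.hstack([cv2.resize(s[150:450,180:480],(400,400)),cv2.resize(t[100:400,60:360],(400,400))]))
```

```text
clk 5.0167 tcp [0.5469 0.1865 0.2196] d_tool [-158.4 -241.5    9.6] rows 7.22 tilt [-0.0012 -0.0019  0.    ] F [ 0.08  0.36 -0.54] w 0.176 x [-0.92   0.392  0.002] q6 -0.86
```

View pics/c1.png

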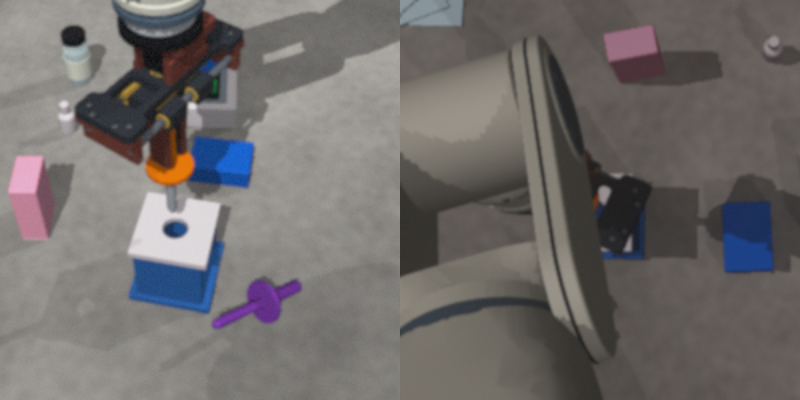

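Run:
```python
from h import *
z=np.load("side1.npz");im,d=z["im"],z["d"]
print("proj tip",proj("side",(.5469,.1865,.1275)),"collar",proj("side",(.5469,.1865,.2045)),"hole proj",proj("side",(.5445,.1856,.095)))
h=cv2.cvtColor(im,cv2.COLOR_RGB2HSV);m=cv2.inRange(h,(100,80,0),(125,255,255));n,l,st,ce=cv2.connectedComponentsWithStats(m)
for i in range(1,n):
    if abs(ce[i]-[312,321]).max()<10 and st[i][4]>30: print(st[i],ce[i],ray("side",*ce[i],.095))
k=blobs(im,"orange")
for s,c,mm in k: 
    W=world("side",d,mm); print(s,W.mean(0),cv2.minEnclosingCircle(W[:,:2].astype(np.float32)))
cv2.imwrite("pics/z1.png",cv2.resize(im[240:350,260:370,::-1],None,fx=5,fy=5,interpolation=2))
```

```text
proj tip (np.float64(308.67331318065015), np.float64(307.7347267684785)) collar (np.float64(306.6810337217923), np.float64(274.14973731096893)) hole proj (np.float64(311.07324492815667), np.float64(320.40671479849243))
[303 317  17  11 138] [311.34782609 321.72463768] [0.54347633 0.18794232 0.095     ]
[483  11  24  44 698] [ 0.27276955 -0.96361605  0.07027196] ((0.2701990008354187, -0.9760432243347168), 0.029308121651411057)
[289 246  36  43 790] [0.54245239 0.19558997 0.21793233] ((0.5791634321212769, 0.13037630915641785), 0.11131367087364197)
```

View pics/z1.png

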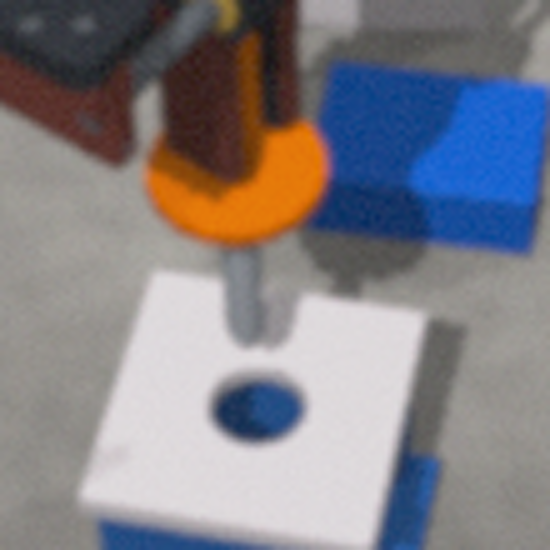

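The view confirms the stylus is held upright, with its tip at (309,308) as predicted and the empty hole at (311,321). The purple look-alike, which stood loose, has toppled onto the bench next to the stand. I'm moving on to the green rocker.

Call:
{"op": "move_arm", "data": {
  "rows": [
    [255, -12, -18, 0, 0, 0, 0],
    [255, -18, -27, 0, 0, 0, 0],
    [255, -18, -27, 0, 0, 0, 0],
    [255, -18, -27, 0, 0, 0, 0],
    [255, -18, -27, 0, 0, 0, 0]
  ]
}}

```text
clock: 5.53
tcp_pos: [0.571, 0.038, 0.2119]
tool_rot: [-0.611, -3.068, 0.005]
wrist_force: [-0.3, 0.4, -0.3]
width: 0.176
```

Call:
{"op": "move_arm", "data": {
  "rows": [
    [255, -18, -27, 0, 0, 0, 0],
    [255, -18, -27, 0, 0, 0, 0],
    [255, -14, -22, 0, 0, 0, 0],
    [255, -8, -12, 0, 0, 0, 0],
    [255, 0, 0, 0, 0, 0, 0]
  ]
}}

```text
clock: 5.95
tcp_pos: [0.5879, -0.076, 0.204]
tool_rot: [-0.616, -3.056, 0.009]
wrist_force: [0.3, 0.8, -1.4]
width: 0.176
```

```bash
python3 -c "
from h import *
go(.5978,-.0978,.17)"
```

```text
clk 5.95 tcp [ 0.5879 -0.076   0.204 ] d_tool [-18.4 -15.9  33.8] rows 1.04 tilt [-0.0102 -0.0225  0.    ] F [ 0.28  0.78 -1.41] w 0.176 x [-0.922  0.387  0.022] q6 -1.32
```

Call:
{"op": "move_arm", "data": {
  "rows": [
    [255, -9, -8, 0, -0.006, -0.012, 0],
    [255, -7, -6, 0, -0.003, -0.008, 0],
    [255, 0, 0, 0, 0, 0, 0],
    [255, 0, 0, 0, 0, 0, 0]
  ]
}}

```text
clock: 6.28
tcp_pos: [0.596, -0.0958, 0.2002]
tool_rot: [-0.62, -3.073, -0.0]
wrist_force: [0.2, 0.2, -0.5]
width: 0.173
```

```bash
python3 -c "
from h import *
go(.5978,-.0978,.17)"
```

```text
clk 6.2833 tcp [ 0.596  -0.0958  0.2002] d_tool [-2.6 -1.1 30.1] rows 0.76 tilt [-0.0012 -0.0066  0.    ] F [ 0.17  0.16 -0.49] w 0.173 x [-0.922  0.388  0.007] q6 -1.35
```

Next I descend until the tip is just above the rocker (TCP z about 0.17), then check.

Call:
{"op": "move_arm", "data": {
  "rows": [
    [255, -2, -1, 8, -0.001, -0.005, 0],
    [255, 0, 0, 8, 0, 0, 0],
    [255, 0, 0, 6, 0, 0, 0],
    [255, 0, 0, 2, 0, 0, 0],
    [255, 0, 0, 0, 0, 0, 0]
  ]
}}

```text
clock: 6.7
tcp_pos: [0.5969, -0.0947, 0.1731]
tool_rot: [-0.616, -3.078, -0.001]
wrist_force: [-0.1, 0.3, 0.1]
width: 0.179
```

Run:
```python
from h import *
go(.5978,-.0978,.148)
s=state();R=Ro.from_rotvec(s["tool_rot"]).as_matrix();tip=s["tcp_pos"]+R[:,2]*.0925;print("tip",tip,proj("side",tip),"press",proj("side",(.5978,-.0978,.063)))
im,d=get_image("side"); cv2.imwrite("pics/z2.png",cv2.resize(im[140:260,260:400,::-1],None,fx=5,fy=5,interpolation=2))
```

```text
clk 6.7 tcp [ 0.5969 -0.0947  0.1731] d_tool [-2.1 -2.6 25.1] rows 0.63 tilt [ 0.0001 -0.0023  0.    ] F [-0.13  0.34  0.09] w 0.179 x [-0.923  0.385  0.002] q6 -1.35
tip [ 0.59672167 -0.09456729  0.08061528] (np.float64(320.1056734584565), np.float64(205.64635846439143)) press (np.float64(320.14306970997467), np.float64(211.18747968634253))
```

View pics/z2.png

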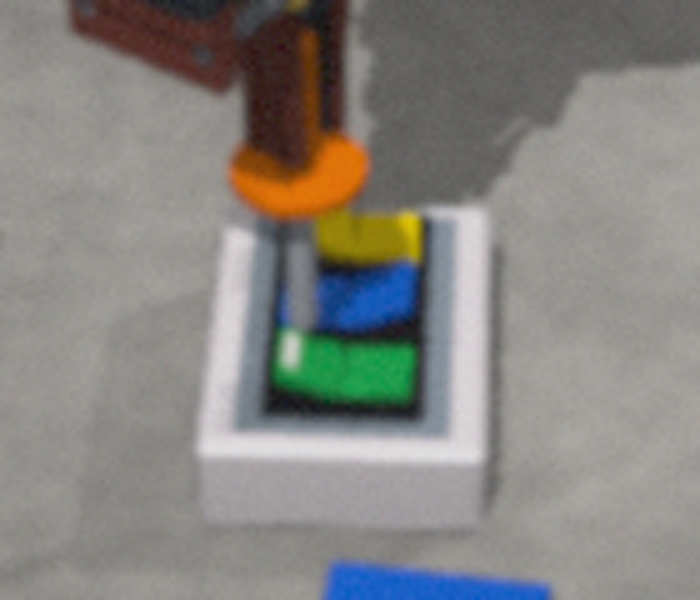

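The tip is at (320,206) and the green press point at about (320,211), directly below it. The corrections are small, so I'll press now.

Call:
{"op": "move_arm", "data": {
  "rows": [
    [255, -2, -2.5, 4, 0, -0.002, 0],
    [255, 0, 0, 4, 0, 0, 0],
    [255, 0, 0, 0, 0, 0, 0]
  ]
}}

```text
clock: 7.0
tcp_pos: [0.5983, -0.0977, 0.165]
tool_rot: [0.615, 3.08, 0.0]
wrist_force: [-0.4, 0.5, -0.7]
width: 0.17
```

```bash
python3 -c "
from h import *
go(.5978,-.0978,.148)"
```

```text
clk 7.0 tcp [ 0.5983 -0.0977  0.165 ] d_tool [ 0.4 -0.3 17. ] rows 0.42 tilt [ 0.0003  0.0008 -0.    ] F [-0.41  0.51 -0.66] w 0.17 x [-0.923  0.384 -0.001] q6 -1.36
```

Call:
{"op": "move_arm", "data": {
  "rows": [
    [255, 0, 0, 4, 0, 0, 0],
    [255, 0, 0, 3, 0, 0, 0],
    [255, 0, 0, 3, 0, 0, 0]
  ]
}}

```text
clock: 7.25
tcp_pos: [0.5992, -0.098, 0.1551]
tool_rot: [0.615, 3.078, 0.001]
wrist_force: [0.8, 1.3, 1.7]
width: 0.179
```

Call:
{"op": "move_arm", "data": {
  "rows": [
    [255, 0, 0, 3, 0, 0, 0],
    [255, 0, 0, 2, 0, 0, 0]
  ]
}}

```text
clock: 7.42
tcp_pos: [0.6, -0.098, 0.1502]
tool_rot: [0.615, 3.076, 0.001]
wrist_force: [-0.3, 0.0, 1.5]
width: 0.179
```

```bash
python3 -c "
from h import *
go(.5978,-.0978,.148)"
```

```text
clk 7.4167 tcp [ 0.6    -0.098   0.1502] d_tool [ 2.1 -0.7  2.2] rows 0.08 tilt [ 0.0018  0.0047 -0.    ] F [-0.34  0.04  1.48] w 0.179 x [-0.923  0.385 -0.005] q6 -1.36
```

Call:
{"op": "move_arm", "data": {
  "rows": [
    [255, 1, 0, 2, 0, 0.003, 0],
    [255, 0, 0, 2, 0, 0, 0]
  ]
}}

```text
clock: 7.58
tcp_pos: [0.6012, -0.0981, 0.149]
tool_rot: [0.615, 3.074, 0.002]
wrist_force: [-5.2, 1.0, 20.7]
width: 0.178
```

```bash
python3 -c "
from h import *
go(.5978,-.0978,.148)"
```

```text
clk 7.5833 tcp [ 0.6012 -0.0981  0.149 ] d_tool [ 3.3 -1.   1. ] rows 0.09 tilt [ 0.0023  0.0062 -0.    ] F [-5.23  0.96 20.67] w 0.178 x [-0.923  0.385 -0.006] q6 -1.36
```

The force jumped to about 21 N, so the rocker is on its stop. I'll hold briefly, then lift.

Call:
{"op": "move_arm", "data": {
  "rows": [
    [255, 1, 0, 0.5, 0, 0, 0],
    [255, 0, 0, 0, 0, 0, 0],
    [255, 0, 0, -8, 0, 0, 0],
    [255, 0, 0, -15, 0, 0, 0],
    [255, 0, 0, -15, 0, 0, 0]
  ]
}}

```text
clock: 8.0
tcp_pos: [0.5974, -0.0976, 0.1855]
tool_rot: [-0.615, -3.08, -0.0]
wrist_force: [-0.0, -0.3, -0.9]
width: 0.177
```

Call:
{"op": "move_arm", "data": {
  "rows": [
    [255, 0, 0, -20, 0, 0, 0],
    [255, 0, 0, -15, 0, 0, 0],
    [255, 0, 0, -5, 0, 0, 0],
    [255, 0, 0, 0, 0, 0, 0]
  ]
}}

```text
clock: 8.33
tcp_pos: [0.5979, -0.0978, 0.2299]
tool_rot: [0.615, 3.08, 0.0]
wrist_force: [0.8, 0.4, -1.1]
width: 0.177
```

Run:
```python
from h import *
go(.5442,.187,.225)
im,d=get_image("side"); cv2.imwrite("pics/z3.png",cv2.resize(im[110:260,260:400,::-1],None,fx=4,fy=4,interpolation=2))
```

```text
clk 8.3333 tcp [ 0.5979 -0.0978  0.2299] d_tool [159.  242.4   4.8] rows 7.25 tilt [ 0.0002  0.0011 -0.    ] F [ 0.84  0.41 -1.14] w 0.177 x [-0.923  0.384 -0.001] q6 -1.36
```

View pics/z3.png

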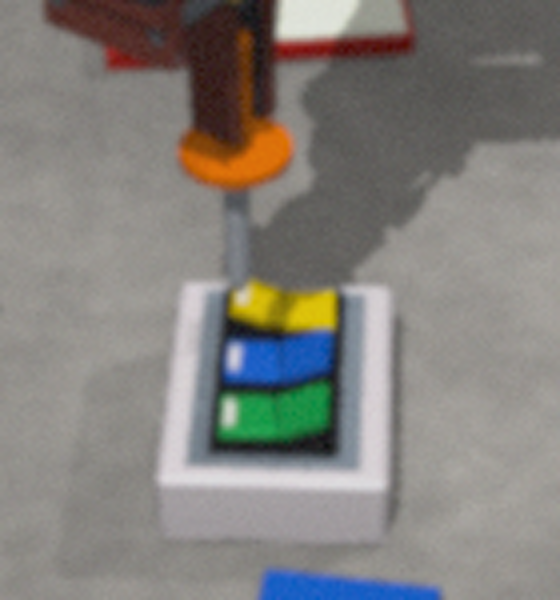

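The green rocker now sits like the blue one, with its white-bar end down at crop (229,412). Yellow and blue are unchanged. I'm returning to the stand.

Call:
{"op": "move_arm", "data": {
  "rows": [
    [255, 12, 18, -3, 0, 0, 0],
    [255, 18, 27, -1, 0, 0, 0],
    [255, 18, 27, -1, 0, 0, 0],
    [255, 18, 27, -1, 0, 0, 0],
    [255, 18, 27, -1, 0, 0, 0]
  ]
}}

```text
clock: 8.8
tcp_pos: [0.5666, 0.0496, 0.231]
tool_rot: [-0.629, -3.073, 0.004]
wrist_force: [0.9, 0.3, 0.4]
width: 0.171
```

```bash
python3 -c "
from h import *
go(.5442,.187,.225)"
```

```text
clk 8.8 tcp [0.5666 0.0496 0.231 ] d_tool [ 74.6 117.6   5.9] rows 3.48 tilt [-0.0036 -0.0043  0.    ] F [0.88 0.31 0.38] w 0.171 x [-0.92   0.393  0.004] q6 -1.1
```

Call:
{"op": "move_arm", "data": {
  "rows": [
    [255, 18, 27, 0, -0.003, -0.003, 0],
    [255, 17, 26, 0, 0, 0, 0],
    [255, 12, 19, 0, 0, 0, 0],
    [255, 6, 10, 0, 0, 0, 0],
    [255, 0, 0, 0, 0, 0, 0]
  ]
}}

```text
clock: 9.22
tcp_pos: [0.5442, 0.1546, 0.2251]
tool_rot: [-0.621, -3.069, 0.005]
wrist_force: [0.4, 0.1, -0.8]
width: 0.175
```

```bash
python3 -c "
from h import *
go(.5442,.187,.225)"
```

```text
clk 9.2167 tcp [0.5442 0.1546 0.2251] d_tool [12.6 29.9  0.1] rows 0.81 tilt [-0.0048 -0.0092  0.    ] F [ 0.36  0.08 -0.81] w 0.175 x [-0.921  0.389  0.009] q6 -0.92
```

Call:
{"op": "move_arm", "data": {
  "rows": [
    [255, 5, 12, 0, -0.003, -0.006, 0],
    [255, 4, 9, 0, -0.001, -0.003, 0],
    [255, 2, 5, 0, 0, 0, 0],
    [255, 0, 0, 0, 0, 0, 0],
    [255, 0, 0, 0, 0, 0, 0]
  ]
}}

```text
clock: 9.63
tcp_pos: [0.544, 0.1805, 0.2223]
tool_rot: [-0.622, -3.076, 0.007]
wrist_force: [0.7, 0.2, -0.5]
width: 0.177
```

```bash
python3 -c "
from h import *
go(.5442,.187,.215)"
```

```text
clk 9.6333 tcp [0.544  0.1805 0.2223] d_tool [2.3 6.1 7.3] rows 0.24 tilt [-0.0052 -0.0023  0.    ] F [ 0.69  0.24 -0.54] w 0.177 x [-0.921  0.389  0.002] q6 -0.87
```

Call:
{"op": "move_arm", "data": {
  "rows": [
    [255, 2, 4, 3, -0.004, -0.002, 0],
    [255, 1, 2, 2, 0, 0, 0],
    [255, 0, 0, 0, 0, 0, 0],
    [255, 0, 0, 0, 0, 0, 0]
  ]
}}

```text
clock: 9.97
tcp_pos: [0.544, 0.1854, 0.2166]
tool_rot: [-0.627, -3.078, 0.002]
wrist_force: [-0.8, 1.3, -0.9]
width: 0.177
```

Run:
```python
from h import *
go(.5442,.187,.215)
s=state();R=Ro.from_rotvec(s["tool_rot"]).as_matrix();tip=s["tcp_pos"]+R[:,2]*.0925;print("tip",tip,proj("side",tip))
im,d=get_image("side"); cv2.imwrite("pics/z4.png",cv2.resize(im[240:350,260:370,::-1],None,fx=5,fy=5,interpolation=2))
```

```text
clk 9.9667 tcp [0.544  0.1854 0.2166] d_tool [0.4 1.5 1.6] rows 0.06 tilt [-0.0014 -0.0002  0.    ] F [-0.81  1.34 -0.89] w 0.177 x [-0.92   0.391  0.   ] q6 -0.86
tip [0.54391151 0.18529979 0.12407922] (np.float64(310.85808689983793), np.float64(308.84166762399445))
```

View pics/z4.png

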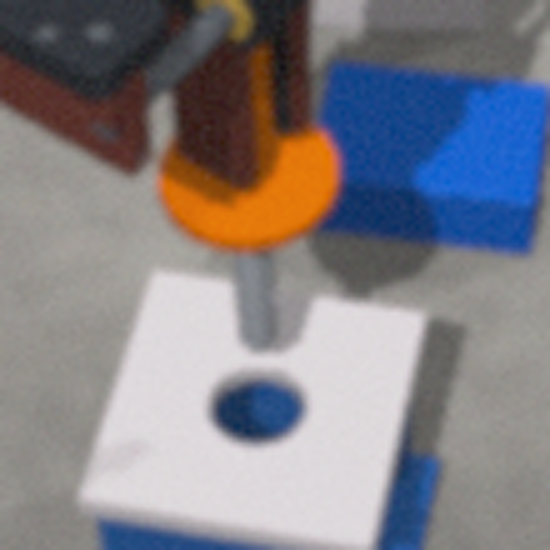

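The stylus is upright with its tip at (312,309), and the hole centre at (311.5,321.5) is just below it. Sideways slack is ample, so I'll insert.

Call:
{"op": "move_arm", "data": {
  "rows": [
    [255, -1, 1.5, 6, -0.001, 0, 0],
    [255, 0, 0, 10, 0, 0, 0],
    [255, 0, 0, 10, 0, 0, 0],
    [255, 0, 0, 5, 0, 0, 0],
    [255, 0, 0, 0, 0, 0, 0]
  ]
}}

```text
clock: 10.43
tcp_pos: [0.5456, 0.186, 0.1823]
tool_rot: [-0.628, -3.078, 0.0]
wrist_force: [0.3, 0.1, -1.1]
width: 0.174
```

```bash
python3 -c "
from h import *
go(.5455,.1868,.114)"
```

```text
clk 10.4333 tcp [0.5456 0.186  0.1823] d_tool [ 0.4  0.7 68.3] rows 1.71 tilt [-0.0003 -0.      0.    ] F [ 0.3   0.06 -1.06] w 0.174 x [-0.92   0.392  0.   ] q6 -0.86
```

Tip is now at z≈0.090, inside the hole, with no contact.

Call:
{"op": "move_arm", "data": {
  "rows": [
    [255, 0, 0.5, 10, 0, 0, 0],
    [255, 0, 0, 14, 0, 0, 0],
    [255, 0, 0, 14, 0, 0, 0],
    [255, 0, 0, 8, 0, 0, 0],
    [255, 0, 0, 0, 0, 0, 0]
  ]
}}

```text
clock: 10.85
tcp_pos: [0.5457, 0.1866, 0.132]
tool_rot: [-0.627, -3.078, 0.001]
wrist_force: [0.5, 0.4, -0.2]
width: 0.175
```

```bash
python3 -c "
from h import *
go(.5455,.1868,.114)"
```

```text
clk 10.85 tcp [0.5457 0.1866 0.132 ] d_tool [ 0.3  0.1 18. ] rows 0.45 tilt [-0.0006 -0.0003  0.    ] F [ 0.54  0.38 -0.25] w 0.175 x [-0.92   0.391  0.   ] q6 -0.86
```

Call:
{"op": "move_arm", "data": {
  "rows": [
    [255, 0, 0, 6, 0, 0, 0],
    [255, 0, 0, 5, 0, 0, 0],
    [255, 0, 0, 3, 0, 0, 0],
    [255, 0, 0, 1, 0, 0, 0]
  ]
}}

```text
clock: 11.18
tcp_pos: [0.5462, 0.1868, 0.1161]
tool_rot: [0.627, 3.078, -0.0]
wrist_force: [-0.8, 0.1, -0.7]
width: 0.175
```

```bash
python3 -c "
from h import *
go(.5455,.1868,.113)"
```

```text
clk 11.1833 tcp [0.5462 0.1868 0.1161] d_tool [ 0.7 -0.3  3.1] rows 0.08 tilt [-0.0001  0.0003  0.    ] F [-0.76  0.1  -0.72] w 0.175 x [-0.92   0.391 -0.   ] q6 -0.86
```

Call:
{"op": "move_arm", "data": {
  "rows": [
    [255, 0, 0, 1.5, 0, 0, 0],
    [255, 0, 0, 0.5, 0, 0, 0]
  ]
}}

```text
clock: 11.35
tcp_pos: [0.5466, 0.1869, 0.1143]
tool_rot: [0.627, 3.077, 0.0]
wrist_force: [-0.0, 0.0, -0.3]
width: 0.172
```

```bash
python3 -c "
from h import *
go(.5455,.1868,.113)"
```

```text
clk 11.35 tcp [0.5466 0.1869 0.1143] d_tool [ 0.9 -0.6  1.3] rows 0.04 tilt [ 0.0004  0.0008 -0.    ] F [-0.02  0.01 -0.29] w 0.172 x [-0.92   0.391 -0.001] q6 -0.86
```

Call:
{"op": "move_arm", "data": {
  "rows": [
    [255, 0.5, 0, 1, 0, 0, 0],
    [255, 0, 0, 0.5, 0, 0, 0],
    [255, 0, 0, 0, 0, 0, 0]
  ]
}}

```text
clock: 11.6
tcp_pos: [0.5466, 0.1873, 0.1133]
tool_rot: [0.627, 3.076, 0.001]
wrist_force: [0.2, -0.4, -0.5]
width: 0.179
```

Call:
{"op": "move_arm", "data": {
  "rows": [
    [180, 0, 0, 0, 0, 0, 0],
    [150, 0, 0, 0, 0, 0, 0],
    [100, 0, 0, 0, 0, 0, 0],
    [50, 0, 0, 0, 0, 0, 0],
    [0, 0, 0, 0, 0, 0, 0]
  ]
}}

```text
clock: 12.02
tcp_pos: [0.5472, 0.1875, 0.1142]
tool_rot: [0.627, 3.075, 0.003]
wrist_force: [-0.1, 1.0, -0.3]
width: 0.518
```

Call:
{"op": "move_arm", "data": {
  "rows": [
    [0, 0, 0, 0, 0, 0, 0],
    [0, 0, 0, 0, 0, 0, 0],
    [0, 0, 0, 0, 0, 0, 0],
    [0, 0, 0, 0, 0, 0, 0],
    [0, 0, 0, 0, 0, 0, 0]
  ]
}}

```text
clock: 12.43
tcp_pos: [0.5473, 0.1875, 0.1144]
tool_rot: [0.627, 3.075, 0.003]
wrist_force: [-0.7, 0.5, -0.2]
width: 0.895
```

```bash
python3 -c "
from h import *
go(.5455,.1868,.113)"
```

```text
clk 12.4333 tcp [0.5473 0.1875 0.1144] d_tool [ 1.4 -1.4  1.4] rows 0.06 tilt [ 0.0027  0.0034 -0.    ] F [-0.7   0.5  -0.22] w 0.895 x [-0.92   0.391 -0.003] q6 -0.86
```

Opened with the handle clear. I'll rise straight up, then back away to see.

Call:
{"op": "move_arm", "data": {
  "rows": [
    [0, 0, 0, 0, 0.002, 0.003, 0],
    [0, 0, 0, -10, 0, 0, 0],
    [0, 0, 0, -15, 0, 0, 0],
    [0, 0, 0, -20, 0, 0, 0],
    [0, 0, 0, -20, 0, 0, 0]
  ]
}}

```text
clock: 12.85
tcp_pos: [0.5442, 0.1865, 0.1785]
tool_rot: [-0.626, -3.07, 0.007]
wrist_force: [0.3, 0.0, -0.5]
width: 1.0
```

Call:
{"op": "move_arm", "data": {
  "rows": [
    [0, 0, 0, -25, 0, 0, 0],
    [0, 0, 0, -25, 0, 0, 0],
    [0, 25, 15, -10, 0, 0, 0],
    [0, 28, 15, 0, 0, 0, 0],
    [0, 28, 15, 0, 0, 0, 0]
  ]
}}

```text
clock: 13.27
tcp_pos: [0.4923, 0.259, 0.2508]
tool_rot: [0.639, 3.074, 0.002]
wrist_force: [0.2, -0.5, 0.1]
width: 1.001
```

Call:
{"op": "move_arm", "data": {
  "rows": [
    [0, 28, 15, 0, 0, 0, 0],
    [0, 28, 15, 0, 0, 0, 0],
    [0, 28, 15, 0, 0, 0, 0],
    [0, 28, 15, 0, 0, 0, 0],
    [0, 28, 15, 0, 0, 0, 0]
  ]
}}

```text
clock: 13.68
tcp_pos: [0.3899, 0.3887, 0.257]
tool_rot: [0.642, 3.068, 0.01]
wrist_force: [0.3, 0.1, 0.3]
width: 1.002
```

Call:
{"op": "move_arm", "data": {
  "rows": [
    [0, 28, 15, 0, 0, 0, 0],
    [0, 28, 15, 0, 0, 0, 0],
    [0, 20, 10, 0, 0, 0, 0],
    [0, 5, 3, 0, 0, 0, 0],
    [0, 0, 0, 0, 0, 0, 0]
  ]
}}

```text
clock: 14.1
tcp_pos: [0.3258, 0.4681, 0.2615]
tool_rot: [0.633, 3.069, 0.017]
wrist_force: [-0.4, -0.8, 0.9]
width: 0.999
```

Run:
```python
from h import *
s=state();print(s["clock"],s["tcp_pos"],s["wrist_force"],s["width"])
o=[]
for n in("side","top"):
    im,d=get_image(n); np.savez(f"{n}5.npz",im=im,d=d); o.append(im)
    for st,ce,m in blobs(im,"orange"):
        W=world(n,d,m)
        if abs(W[:,1].mean())<.4:
            h=W[W[:,2]>W[:,2].max()-.006]; k=W[(W[:,2]<.11)&(W[:,2]>.08)]
            print(n,st,"collar",cv2.minEnclosingCircle(k[:,:2].astype(np.float32)),np.median(k[:,2]),"handle",h.mean(0))
a=cv2.resize(o[0][160:400,230:430],None,fx=2,fy=2);b=cv2.resize(o[1][190:300,110:250],None,fx=2.6,fy=2.6);c=cv2.resize(o[1][190:290,350:470],None,fx=3,fy=3)
q=np.zeros((600,800,3),np.uint8)
for k,(x,y) in zip((a,b,c),((0,0),(410,0),(410,295))): q[y:y+k.shape[0],x:x+k.shape[1]]=k
cv2.imwrite("pics/end.png",q[:,:,::-1])
```

```text
14.1 [0.32581884 0.46806041 0.26151804] [-0.4031559  -0.75320626  0.85567254] 0.9992567424733567
side [294 293  32  41 817] collar ((0.5466583967208862, 0.18839582800865173), 0.02642805129289627) 0.10196686694368504 handle [0.54534674 0.18911455 0.157062  ]
top [187 241  32  33 836] collar ((0.5463789105415344, 0.18668214976787567), 0.025424160063266754) 0.10037062696355664 handle [0.54637257 0.18689138 0.15543971]
```

View pics/end.png

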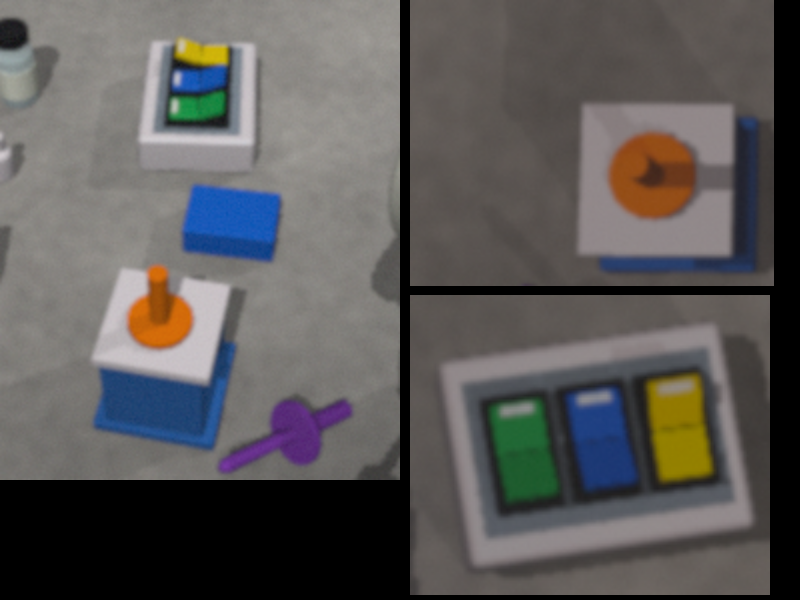

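The stylus hangs upright, with its collar flat on the plate at z≈0.101 and within about 3 mm of the hole's axis. Green sits like blue and yellow is still off. One last depth check of the rocker angles, then I'll hand in.

Run:
```python
from h import *
u=np.array([.986,.168])
for n in("side","top"):
    z=np.load(n+"5.npz");im,d=z["im"],z["d"]
    for col in("green","blue","yellow"):
        m=max((b for b in blobs(im,col) if abs(world(n,d,b[2])[:,:2].mean(0)-[.587,-.14]).max()<.06),key=lambda b:b[0][4])[2]
        W=world(n,d,m);s=(W[:,:2]-[.589,-.1413])@u
        f=(s>.004)&(s<.024);k=(s<-.004)&(s>-.022)
        print(n,col,"slopes far/near",[np.degrees(np.arctan(np.polyfit(s[q],W[q,2],1)[0])).round(1) for q in(f,k)])
finish_job()
```

```text
side green slopes far/near [np.float64(-3.0), np.float64(-20.3)]
side blue slopes far/near [np.float64(-3.5), np.float64(-23.7)]
side yellow slopes far/near [np.float64(10.5), np.float64(-0.8)]
top green slopes far/near [np.float64(1.0), np.float64(-21.7)]
top blue slopes far/near [np.float64(-3.3), np.float64(-22.7)]
top yellow slopes far/near [np.float64(16.9), np.float64(2.5)]
the job is handed in; nothing more can be done
```

I lifted the orange stylus out of its stand, pushed the green rocker fully over with its tip, hung it back in the hole and let go. The job was handed in after about 14 s, and no verdict came back.

- **Green rocker:** it reached its stop at about 21 N. Its pushed half is now level within about 3° and its near half slopes about 21°, matching the blue rocker, so it is on.
- **Bystander rockers:** blue is still on and yellow is still off. Yellow's far half measured 10.5° in one view and 17° in the other, short of the 23° given for off. I put that down to noisy depth, since its near half is level.
- **Stylus:** it hangs upright with its collar flat on the plate (top at z≈0.101 m), about 2–3 mm from the hole's axis. The gripper is open and well clear.
- **Purple look-alike:** it toppled onto the bench beside the stand at some point before the stylus was lifted clear. My wrist readings showed no contact, but I can't say what knocked it over. It is still on the work surface.

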